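# Pull the filter plate of the dust extractor and hold it over the dust tray

## Robot

A 6-joint arm with a two-finger parallel gripper is mounted at the origin on the work surface. World frame = base frame: x ahead of the robot, y to its left, z up, the work surface at z = 0. Lengths are in m, angles in rad, forces in N, time in s.
With the tool pointing down it reaches from about 0.375 to 0.825 m from the base axis. Payload 5.5 kg.
Tool frame: the origin (TCP) lies midway between the tips of the shut fingers; the grasp point (between the pads) lies 19 mm behind it; z points along the fingers, y is the line along which they close (so a half turn about z gives the same grasp; the last joint's range is limited). The gripper opens to 85 mm and grips with 20 to 120 N. Pads are 22 mm wide; open, the fingers measure 114 mm over their backs; the gripper's body (76 mm by 85 mm) begins 54 mm behind the grasp point. The pads swing forward as they close: fully open they stand 13 mm farther back than shut.
Start: joints at [-1.294, 0.314, -0.047, 1.21, 0, 1.571], TCP at [0.164, -0.577, 0.231] pointing down, gripper open.
Joint ranges: [-2.67, 2.67], [-0.69, 1.73], [-1.03, 1.25], [-2.08, 2.16], [-1.42, 1.45], [-3.14, 3.14]. Speed limits (rad/s): [2.39, 2.39, 3.01, 3.14, 3.14, 3.14].

## Interface

Orientations are given as a unit quaternion [w, x, y, z].
In Python, from cell import env gives the robot as it stands.
- The arm moves only by the shell command python3 -m crank 'ROWS' [FORCE]. ROWS is a JSON object of lists of equal length, an entry for each row: "travel": the shift along the tool's x, y, z in mm, a list of three; "dr": the turn, a rotation vector about the tool's x, y, z in degrees, a list of three; "gripper": the opening, from -1 (shut) to 1 (fully open). A call has 1 to 8 rows; each row shifts and turns the commanded pose from where the row before left it, along the tool's axes as they then stand; what a row does not reach is not made up. A row lasts 1/10 s, in which the tool goes at most 50 mm and 8.59 degrees, less where a joint would pass 70% of its speed; a pose out of reach is approached as far as the arm can. A call with a gripper value outside its range is refused whole. The fingers move at their own pace and stop on an object; FORCE is the grip in N (left out, the last holds). Time passes only in rows, so rows that do not move let the fingers close. It gives the time, the measured TCP pose, the force, the opening and the grip force at its end, in the units of the state.
- env.sense(): the state, without advancing time (a new reading comes with each control period).
- env.camera(name): name is "scene" or "top" or "wrist"; returns the picture (480x640x3 uint8, blue, green, red); there is no depth.
- env.camera_info(name): a dict with "camera_matrix" (3x3 intrinsics, pixels), "k1" (the pictures are not rectified: a ray, as slopes to the right and down, at radius r is drawn at 1 + k1 r^2 times it, then the intrinsics apply), "R" (3x3) and "t" (3): a world point X has camera coordinates R X + t; the wrist camera has in their place "T_tool_cam" (4x4, takes a point from camera to tool coordinates, whose origin is the TCP and whose axes are the flange's). Camera axes: x right, y down, z forward; pixel columns grow to the right and rows downward; lengths in m; the calibration is good to about 2 mm. A picture is of the moment at which its call begins: read the wrist's pose just before it. camera_info takes no time and is no camera call.
- env.job_done(): hands the job in; it is judged then, once.
The state is a dict: "clock": time; "joint_pos": joint angles; "qvel": joint speeds; "effort": joint torques, N m; "tcp_pos": TCP position; "eef_rot": TCP orientation; "force": force on the tool from outside, world axes, zero at the start; "moment": the same for the moment, N m; "opening": opening from 0.0 (shut) to 1.0 (fully open); "finger_force": force on a finger pad.
Only numpy, scipy, OpenCV 4.12 (cv2) and the standard library are available. Lean on these libraries where they do the work, as an engineer would, in place of code of your own. Each camera call takes 0.05 s, during which the arm holds its last target. There are 200 camera calls.

## Task

Swing the clamp arm on the dust extractor's filter box up and right over to the outside, and only then lift the cover flap by its handle until it stays open. Draw the filter plate straight up out of the box by its tab and finish while holding it: keep it still in the gripper, hanging upright over the middle of the steel tray with its lower edge about 10 cm above the bench, touching nothing else. Leave the clamp swung back and the flap open, and do not disturb the mallet, chisel or stone.

Things in the scene. Friction and masses are not known exactly. Their poses are not given: they have to be found in the camera images.
- filter_box: Grey metal box fixed to the bench, open on top, 150 (x) x 200 (y) x 100 mm high, left or right of the tray. Origin: centre of underside; +y: side with the clamp bracket (143 mm high, out to y 131); +x: hinge side, with a duct stub; -x: front, towards the robot at yaw 0. Inside, ribs 45 mm high at both y ends form a slot 16 mm wide along y at x = 0 for the filter plate.
- flap (a joint): Aluminium cover flap on the box, 150 x 196 x 6 mm, 0.22 kg, rad: 0 shut, 1.9 open stop; its front edge rises. Little friction: let go before upright it falls shut; past about 1.7 it falls open and rests at 1.9, leaning back. The clamp foot rests on it but would not stop it: do not lift it before the clamp is back.
- flap_handle (a point): Middle of the flap's handle bar: round steel, 10 mm thick, 90 mm long along the box's y, 45 mm in front of the flap's edge and box wall (free gap 40 mm), in the flap's plane, 103 mm above the bench when shut. Can be pinched from above across the bar, which turns between the pads as the flap rises.
- flap_hinge (a point): Middle of the flap's hinge axis (along the box's y): 75 mm to +x of the box centre, 100 mm above the bench. The handle bar moves on a circle of 195 mm radius about it.
- clamp (a joint): Clamp arm, rad: 0 clamped (arm level over the flap, rubber foot on it), 1.57 upright, 2.8 stop, swung fully over to the outside (+y side of the box). Little friction: short of upright it falls back, beyond about 1.75 it falls over to the outside by itself.
- clamp_grip (a point): Middle of the rubber-sleeved grip end of the clamp arm: 16 mm wide (along the box's x), 14 mm thick, 45 mm long, 85 mm from the pivot; at 0 it is 130 mm above the bench, its underside 17 mm above the flap. Pinched from above along the box's x, it turns between the pads as it swings.
- clamp_pivot (a point): Pivot of the clamp arm (axis along the box's x): 20 mm to -x and 117.5 mm to +y of the box centre, 130 mm above the bench. At 0 the arm, 107 mm long, points from here to the box's -y; it swings up and over to +y.
- filter_plate: Hidden filter plate, upright in the slot: aluminium frame, grey pleated faces, 12 mm thick (x), 130 mm wide (y), 65 mm high, with a tab in mid top edge 12 mm thick, 40 wide, 21 high (86 mm in all), about 0.22 kg. Origin: centre of lower edge, z up. It stands on the box floor, 6 mm above the bench: tab top at 92 mm, mid box, 8 mm under the shut flap. Draws straight up.
- tray: Shallow open steel tray fixed to the bench, 220 (x) x 180 (y) x 30 mm high. Origin: centre of its underside.
- mallet: Bystander: round wooden carver's mallet standing on its head, 80 mm across, 200 mm high. Origin: centre of its underside.
- chisel: Bystander: stone chisel lying flat, wooden handle, 210 mm long, 22 mm wide, 20 mm high. Origin: on its underside, 70 mm from the blade end and 140 mm from the handle's end; the blade points to its x.
- stone: Bystander: rough stone piece 75 x 65 x 73 mm. Origin: centre of its underside.

How it is judged:
By the outcome, as a careful person would: the job done as asked, in the order asked, and still so for the second after the job is handed in, while the arm keeps its last pose, push and grip.
It also fails if it takes over 70 s, if anything falls off the work surface, if the arm or the gripper's body presses on something with over 40 N, if the wrist force passes 120 N, or if a joint passes its speed limit or range.

## Working session

There is one attempt and no reset: what is moved stays moved. The work goes in short steps, Python scripts to look and compute and a shell command to move; the robot and the scene stay as the last step left them, time stands still between calls to the robot, and variables do not carry over. Pictures are saved under pics/ and viewed, at most 10 in all, crops included, and the job is handed in when it is done.

```bash
ls; mkdir -p pics
python3 - <<'E'
from cell import env
import cv2
print(env.sense())
for n in ("scene","top"):
    im=env.camera(n); cv2.imwrite(f"pics/{n}0.png",im)
    print(n,env.camera_info(n))
print(env.camera_info("wrist"))
E
```

```text
pics
{'clock': 0.0, 'joint_pos': array([-1.29399971e+00,  3.14204928e-01, -4.80786090e-02,  1.21020181e+00,
       -1.73372689e-05,  1.57077350e+00]), 'qvel': array([ 1.13331006e-03, -1.83648950e-03, -1.38110068e-03,  2.20050525e-04,
        3.53632034e-05, -6.86170745e-04]), 'effort': array([-1.26986914e-03, -5.39592004e+01,  3.39745510e+01,  1.91580079e-02,
       -1.86525415e-05,  8.67162896e-06]), 'tcp_pos': array([ 0.16380161, -0.57660606,  0.23044742]), 'eef_rot': array([-8.35241417e-04,  9.90436302e-01,  1.37968176e-01, -1.25082331e-04]), 'force': array([ 0.50200441,  0.4856132 , -0.37848942]), 'moment': array([-0.01139514, -0.00608257,  0.00062994]), 'finger_force': 0.0, 'opening': 1.0039559509210647}
scene {'camera_matrix': array([[554.23817507,   0.        , 316.73363667],
       [  0.        , 554.23817507, 243.6595511 ],
       [  0.        ,   0.        ,   1.        ]]), 'k1': -0.16591914636924493, 'R': array([[ 0.68330193,  0.73010956, -0.00620566],
       [ 0.42586604, -0.40543862, -0.80886195],
       [-0.59307385,  0.55005415, -0.58796585]]), 't': array([-0.4497611 
[... 293 characters left out ...]
  [-0.99277651,  0.02324526, -0.11770495],
       [ 0.11829057,  0.02566542, -0.99264728]]), 't': array([0.06370491, 0.58196703, 1.06104338])}
{'camera_matrix': array([[429.97658417,   0.        , 320.29024465],
       [  0.        , 429.97658417, 238.86618055],
       [  0.        ,   0.        ,   1.        ]]), 'k1': -0.030045388409277077, 'T_tool_cam': array([[ 6.38494775e-05, -9.61078378e-01, -2.76275853e-01,
         7.02137844e-02],
       [ 9.99999984e-01,  1.49337188e-05,  1.79157902e-04,
         1.16297044e-03],
       [-1.68058960e-04, -2.76275860e-01,  9.61078364e-01,
        -1.43492604e-01],
       [ 0.00000000e+00,  0.00000000e+00,  0.00000000e+00,
         1.00000000e+00]])}
```

View pics/scene0.png

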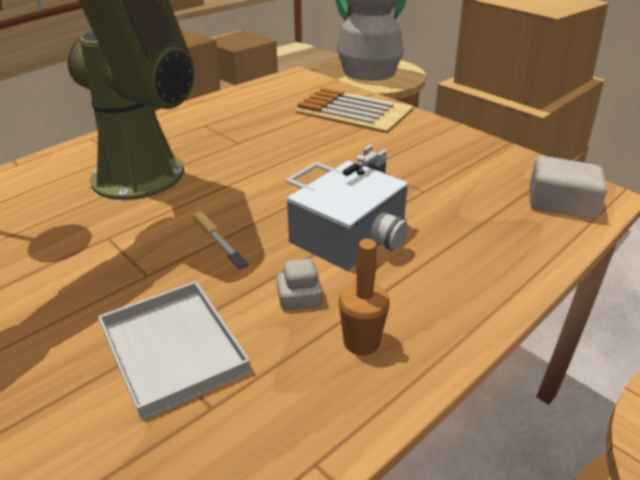

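View pics/top0.png

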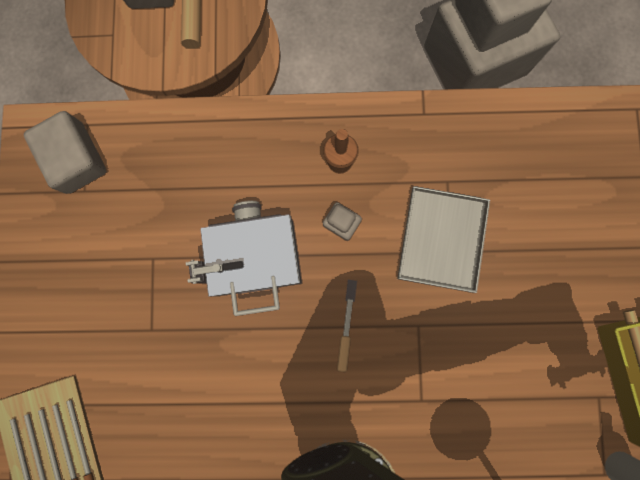

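The scene view shows the box (~350,210) with its clamp on the far side, the stone (300,285), mallet (363,300), chisel (220,240) and tray (175,345). In the top view the flap corners are about (202,228), (291,214), (300,284), (208,296), the handle bar runs (235,314)-(277,309), the clamp (195,271)-(243,265), and the tray centre is about (443,240).

```bash
cat > h.py <<'E'
import numpy as np, cv2
from scipy.spatial.transform import Rotation as Ro
from cell import env
def campose(n,s=None):
    c=env.camera_info(n)
    if n=="wrist":
        T=np.eye(4); q=s["eef_rot"]; T[:3,:3]=Ro.from_quat([*q[1:],q[0]]).as_matrix(); T[:3,3]=s["tcp_pos"]
        M=T@c["T_tool_cam"]; return c,M[:3,:3],M[:3,3]
    return c,c["R"].T,-c["R"].T@c["t"]
def rays(n,px,s=None):
    c,R,o=campose(n,s)
    u=cv2.undistortPoints(np.float64(px).reshape(-1,1,2),c["camera_matrix"],np.array([c["k1"],0,0,0.]),).reshape(-1,2)
    return o,np.c_[u,np.ones(len(u))]@R.T
def onplane(n,px,z,s=None):
    o,d=rays(n,px,s); return o+d*((z-o[2])/d[:,2])[:,None]
def toworld(Bx,yaw,p):
    c,s_=np.cos(yaw),np.sin(yaw); p=np.atleast_2d(p); return np.c_[Bx[0]+c*p[:,0]-s_*p[:,1],Bx[1]+s_*p[:,0]+c*p[:,1]]
def proj(n,X,s=None):
    c,R,o=campose(n,s); return cv2.projectPoints(np.float64(X).reshape(-1,1,3),cv2.Rodrigues(R.T)[0],-R.T@o,c["camera_matrix"],np.array([c["k1"],0,0,0.]))[0].reshape(-1,2)
E
cat > a.py <<'E'
from h import *
im=cv2.imread("pics/top0.png"); hsv=cv2.cvtColor(im,cv2.COLOR_BGR2HSV)
def blob(mask,seed):
    n,l=cv2.connectedComponents(mask); m=(l==l[seed[1],seed[0]]).astype(np.uint8)
    return max(cv2.findContours(m,0,1)[0],key=cv2.contourArea)[:,0]
def rect(c,z):
    p=onplane("top",c,z)[:,:2]; r=cv2.minAreaRect((p*1000).astype(np.float32)); return r,cv2.boxPoints(r)
b,g,r=[im[...,i].astype(int) for i in range(3)]
print(im[255,270],im[240,440],im[313,255],im[325,430])
fl=((b>r)&(b>140)).astype(np.uint8)
fl=cv2.morphologyEx(fl,cv2.MORPH_OPEN,np.ones((5,5)))
print("flap",*rect(blob(fl,(270,255)),.106))
nt=((hsv[...,1]<75)&(hsv[...,2]>60)).astype(np.uint8)
nt=cv2.morphologyEx(nt,cv2.MORPH_OPEN,np.ones((3,3)))
print("tray",*rect(blob(nt,(440,240)),.03))
print("handle ends",onplane("top",[[236,314],[278,308]],.103))
print("clamp tip/pivot",onplane("top",[[243,265],[195,271]],.13))
print("stone, mallet top, chisel",onplane("top",[[342,220]],.073),onplane("top",[[341,135]],.2),onplane("top",[[351,283],[343,369]],.01))
E
python3 a.py
```

```text
[185 183 182] [147 164 172] [ 73  96 126] [34 49 67]
flap ((537.3878173828125, 196.70639038085938), (148.05331420898438, 192.35133361816406), 7.296994209289551) [[451.74518  282.70084 ]
 [476.1762    91.907326]
 [623.03046  110.711945]
 [598.5994   301.50546 ]]
tray ((572.5034790039062, -243.47955322265625), (182.9160614013672, 221.3987579345703), 78.49485778808594) [[ 445.78656 -311.02026]
 [ 662.73676 -355.17957]
 [ 699.2204  -175.93884]
 [ 482.2702  -131.77954]]
handle ends [[0.41162574 0.22449719 0.103     ]
 [0.42270369 0.13411812 0.103     ]]
clamp tip/pivot [[0.51464454 0.20421902 0.13      ]
 [0.50411486 0.30632333 0.13      ]]
stone, mallet top, chisel [[ 0.61417432 -0.00846465  0.073     ]] [[ 0.76794087 -0.00729718  0.2       ]] [[ 0.4744734  -0.02742573  0.01      ]
 [ 0.27846884 -0.0036002   0.01      ]]
```

```bash
R='[26,-14,-2]'
python3 -m crank '{"travel":[[26,-14,-2],[26,-14,-2],[26,-14,-2],[26,-14,-2],[26,-14,-2],[26,-14,-2],[26,-14,-2],[26,-14,-2]],"dr":[[0,0,0],[0,0,0],[0,0,0],[0,0,0],[0,0,0],[0,0,0],[0,0,0],[0,0,0]],"gripper":[0,0,0,0,0,0,0,0]}'
python3 -m crank '{"travel":[[26,-14,-2],[26,-14,-2],[26,-14,-2],[26,-14,-2],[26,-14,-2],[26,-14,-2],[26,-14,-2],[26,-14,-2]],"dr":[[0,0,0],[0,0,0],[0,0,0],[0,0,0],[0,0,0],[0,0,0],[0,0,0],[0,0,0]],"gripper":[0,0,0,0,0,0,0,0]}'
python3 -m crank '{"travel":[[9,-28.5,-3],[9,-28.5,-3],[9,-28.5,-3],[9,-28.5,-3],[9,-28.5,-3],[9,-28.5,-3],[9,-28.5,-3],[9,-28.5,-3]],"dr":[[0,0,0],[0,0,0],[0,0,0],[0,0,0],[0,0,0],[0,0,0],[0,0,0],[0,0,0]],"gripper":[0,0,0,0,0,0,0,0]}'
python3 -m crank '{"travel":[[9,-28.5,-3],[9,-28.5,-3],[9,-28.5,-3],[9,-28.5,-3],[9,-28.5,-3],[9,-28.5,-3],[9,-28.5,-3],[9,-28.5,-3]],"dr":[[0,0,0],[0,0,0],[0,0,0],[0,0,0],[0,0,0],[0,0,0],[0,0,0],[0,0,0]],"gripper":[0,0,0,0,0,0,0,0]}'
python3 -m crank '{"travel":[[0,0,0],[0,0,0],[0,0,0],[0,0,0],[0,0,0],[0,0,0],[0,0,0],[0,0,0]],"dr":[[0,0,-8.1],[0,0,-8.1],[0,0,-8.1],[0,0,-8.1],[0,0,-8.1],[0,0,-8.1],[0,0,-8.1],[0,0,-8.1]],"gripper":[0,0,0,0,0,0,0,0]}'
python3 -m crank '{"travel":[[0,0,0],[0,0,0],[0,0,0],[0,0,0]],"dr":[[0,0,-8.3],[0,0,-8.3],[0,0,0],[0,0,0]],"gripper":[0,0,0,0]}'
python3 - <<'E'
from h import *
s=env.sense(); print(s["joint_pos"],s["tcp_pos"],s["eef_rot"])
im=env.camera("wrist"); cv2.imwrite("pics/w1.png",im)
import pickle; pickle.dump(s,open("w1.pkl","wb"))
E
```

```text
clock: 0.9
tcp_pos: [0.334, -0.4114, 0.247]
eef_rot: [-0.0, 0.99, 0.138, -0.0]
force: [0.4, 0.3, 1.0]
opening: 0.498
finger_force: 0.0
clock: 1.7
tcp_pos: [0.5034, -0.2469, 0.263]
eef_rot: [-0.0, 0.99, 0.138, -0.0]
force: [-0.1, 0.2, -0.2]
opening: 0.5
finger_force: 0.0
clock: 2.5
tcp_pos: [0.5095, -0.0078, 0.2871]
eef_rot: [-0.0, 0.99, 0.138, -0.0]
force: [0.0, -0.6, 0.6]
opening: 0.491
finger_force: 0.0
clock: 3.3
tcp_pos: [0.5272, 0.195, 0.3122]
eef_rot: [-0.016, 0.986, 0.167, -0.003]
force: [0.8, -0.6, 0.1]
opening: 0.498
finger_force: 0.0
clock: 4.1
tcp_pos: [0.5273, 0.1938, 0.3121]
eef_rot: [-0.015, 0.741, 0.671, 0.006]
force: [-0.3, 0.3, -0.1]
opening: 0.502
finger_force: 0.0
clock: 4.5
tcp_pos: [0.5271, 0.194, 0.3121]
eef_rot: [-0.014, 0.64, 0.768, 0.008]
force: [0.3, -1.0, 0.5]
opening: 0.498
finger_force: 0.0
[0.33327712 0.22221462 0.01484123 1.36401736 0.03301541 1.72278995] [0.52709051 0.19403261 0.31209351] [-0.01428814  0.64011485  0.76810182  0.00827144]
```

View pics/w1.png

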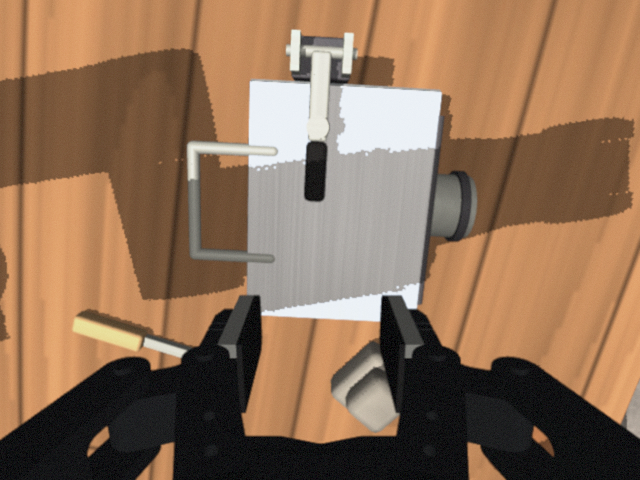

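The wrist view shows the black clamp grip at (315,171), the pivot at (322,52), the handle bar at (193,200) and the flap corners at (250,80), (441,92), (420,303), (247,317).

```bash
cat >> h.py <<'E'
def cmd(target,theta_deg,s=None):
    """tool-frame shift mm to target TCP and rotvec deg to tool-down with tool x at theta"""
    s=s or env.sense(); q=s["eef_rot"]; R0=Ro.from_quat([*q[1:],q[0]])
    t=np.radians(theta_deg); Rt=Ro.from_matrix(np.array([[np.cos(t),np.sin(t),0],[np.sin(t),-np.cos(t),0],[0,0,-1]]))
    dr=np.degrees((R0.inv()*Rt).as_rotvec()); d=np.array(target)-s["tcp_pos"]
    print("shift before turn",(R0.inv().apply(d)*1000).round(1),"after turn",(Rt.inv().apply(d)*1000).round(1),"dr",dr.round(2))
E
python3 - <<'E'
from h import *; import pickle
s=pickle.load(open("w1.pkl","rb")); im=cv2.imread("pics/w1.png")
dark=(im.max(2)<45).astype(np.uint8); dark[280:]=0; dark[:, :290]=0; dark[:,340:]=0; dark[:125]=0
n,l,st,c=cv2.connectedComponentsWithStats(dark); i=1+st[1:,4].argmax(); print(st[i],c[i])
print("grip",onplane("wrist",[c[i]],.137,s))
print("pivot",onplane("wrist",[[322,52]],.13,s))
f=onplane("wrist",[[250,80],[441,92],[420,303],[247,317]],.106,s);print("flap",f[:,:2])
e=f[2]-f[1]; print(np.degrees(np.arctan2(*(f[0]-f[3])[:2]))*-1)
print("handle",onplane("wrist",[[193,145],[195,253]],.106,s))
print("duct",onplane("wrist",[[460,205]],.06,s))
B=[.537,.197];
for y in (.127,):
  print(toworld(B,y,[[-.02,.0325],[-.12,0],[-.02,.1175],[-.075,.098],[.075,.098],[.075,-.098],[-.075,-.098]]))
E
```

```text
[305 142  21  59 966] [315.12111801 173.00207039]
grip [[0.51658674 0.22617889 0.137     ]]
pivot [[0.50616446 0.31081172 0.13      ]]
flap [[0.45416301 0.28472136]
 [0.60200887 0.30291518]
 [0.62735758 0.12828074]
 [0.47968033 0.08738251]]
7.367869457934791
handle [[0.41604584 0.22755356 0.106     ]
 [0.42768283 0.13785533 0.106     ]]
duct [[0.65553594 0.21402952 0.06      ]]
[[0.51304466 0.22670508]
 [0.41796644 0.18180093]
 [0.50227866 0.31102052]
 [0.45019145 0.28471132]
 [0.5989834  0.30371016]
 [0.62380855 0.10928868]
 [0.4750166  0.09028984]]
```

Run:
```python
from h import *
cmd([.5155,.2265,.116],97.35)
```

```text
shift before turn [ 27.6  -4.4 197.1] after turn [ 33.6  -7.3 196.1] dr [-0.37 -1.85  3.06]
```

```bash
python3 -m crank '{"travel":[[0,0,0],[17,-4,20],[17,-3,20],[0,0,30],[0,0,30],[0,0,30],[0,0,0],[0,0,0]],"dr":[[-0.37,-1.85,3.06],[0,0,0],[0,0,0],[0,0,0],[0,0,0],[0,0,0],[0,0,0],[0,0,0]],"gripper":[0,0,0,0,0,0,0,0]}'
python3 - <<'E'
from h import *
cmd([.5155,.2265,.116],97.35)
s=env.sense()
im=env.camera("wrist"); cv2.imwrite("pics/w2.png",im)
E
```

```text
clock: 5.35
tcp_pos: [0.5153, 0.227, 0.1825]
eef_rot: [-0.0, 0.66, 0.752, -0.0]
force: [0.1, 0.5, 0.4]
opening: 0.498
finger_force: 0.0
shift before turn [-0.5  0.2 66.5] after turn [-0.6  0.2 66.5] dr [-0.03  0.01  0.12]
```

View pics/w2.png

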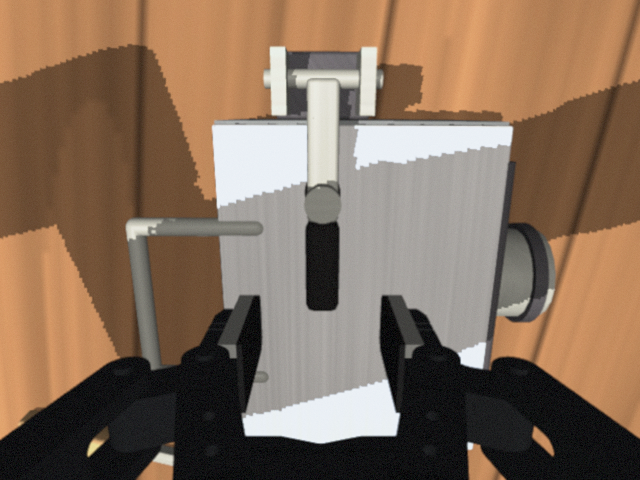

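The clamp grip (322,265) lies centred between the pads (about 321) and is parallel to tool x; I can descend and pinch.

```bash
python3 -m crank '{"travel":[[0,0,22],[0,0,22],[0,0,22],[0,0,0],[0,0,0],[0,0,0],[0,0,0],[0,0,0]],"dr":[[0,0,0],[0,0,0],[0,0,0],[0,0,0],[0,0,0],[0,0,0],[0,0,0],[0,0,0]],"gripper":[0,0,0,-1,-1,-1,-1,-1]}' 25
python3 - <<'E'
from h import *
s=env.sense(); print(s["opening"],s["finger_force"],s["tcp_pos"],s["force"])
# arc about pivot in box y/z: radius from grasp pt 
a=np.linspace(0,1.95,17); g=np.c_[85*(1-np.cos(a)),85*np.sin(a)]
print(np.diff(g,axis=0).round(1).tolist())
E
```

```text
clock: 6.2
tcp_pos: [0.5161, 0.2274, 0.1177]
eef_rot: [0.0, 0.659, 0.752, 0.001]
force: [-2.8, -1.3, 7.0]
opening: 0.175
finger_force: 32.0
0.1754374524215055 31.999159455299377 [0.51607667 0.22743104 0.11771467] [-2.80795591 -1.31430499  6.97956666]
[[0.6, 10.3], [1.9, 10.2], [3.1, 9.9], [4.3, 9.4], [5.4, 8.8], [6.4, 8.1], [7.4, 7.3], [8.2, 6.3], [8.9, 5.3], [9.5, 4.2], [9.9, 3.0], [10.2, 1.7], [10.3, 0.5], [10.3, -0.8], [10.2, -2.0], [9.8, -3.2]]
```

```bash
python3 -m crank '{"travel":[[0.6,0,-10.3],[1.9,0,-10.2],[3.1,0,-9.9],[4.3,0,-9.4],[5.4,0,-8.8],[6.4,0,-8.1],[7.4,0,-7.3],[8.2,0,-6.3]],"dr":[[0,0,0],[0,0,0],[0,0,0],[0,0,0],[0,0,0],[0,0,0],[0,0,0],[0,0,0]],"gripper":[-1,-1,-1,-1,-1,-1,-1,-1]}'
python3 -m crank '{"travel":[[8.9,0,-5.3],[9.5,0,-4.2],[9.9,0,-3.0],[10.2,0,-1.7],[10.3,0,-0.5],[10.3,0,0.8],[10.2,0,2.0],[9.8,0,3.2]],"dr":[[0,0,0],[0,0,0],[0,0,0],[0,0,0],[0,0,0],[0,0,0],[0,0,0],[0,0,0]],"gripper":[-1,-1,-1,-1,-1,-1,-1,-1]}'
python3 -c "
from h import *
cv2.imwrite('pics/s2.png',env.camera('scene')[80:330,180:520]); print(env.sense()['force'],env.sense()['moment'])"
```

```text
clock: 7.0
tcp_pos: [0.5111, 0.2643, 0.1873]
eef_rot: [0.001, 0.659, 0.752, 0.0]
force: [6.6, 0.0, -6.2]
opening: 0.178
finger_force: 29.9
clock: 7.8
tcp_pos: [0.5012, 0.3429, 0.1972]
eef_rot: [0.001, 0.659, 0.752, 0.001]
force: [3.6, -2.2, 4.5]
opening: 0.176
finger_force: 34.3
[3.13999735 0.77108169 5.31143312] [-0.3112361  -0.70513643 -0.02555211]
```

View pics/s2.png

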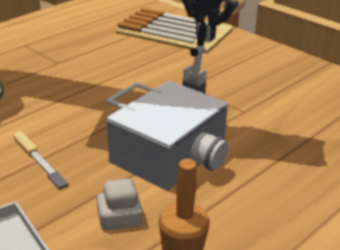

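The arm stands beyond upright in the gripper (crop 200,60), flap still shut. Releasing and rising.

```bash
python3 -m crank '{"travel":[[0,0,0],[0,0,0],[0,0,0],[0,0,0],[0,0,-10],[0,0,-25],[0,0,-25],[0,0,-25]],"dr":[[0,0,0],[0,0,0],[0,0,0],[0,0,0],[0,0,0],[0,0,0],[0,0,0],[0,0,0]],"gripper":[0,0,0,0,0,0,0,0]}'
python3 - <<'E'
from h import *
cmd([.4205,.1815,.2],97.35)
E
```

```text
clock: 8.65
tcp_pos: [0.5, 0.3424, 0.2819]
eef_rot: [0.0, 0.659, 0.752, 0.0]
force: [0.6, 1.0, 0.4]
opening: 0.498
finger_force: 0.0
shift before turn [-149.1  -99.9   81.8] after turn [-149.4  -99.4   81.9] dr [ 0.02 -0.01  0.18]
```

```bash
python3 -m crank '{"travel":[[-25,-16.6,0],[-25,-16.6,0],[-25,-16.6,0],[-25,-16.6,20],[-25,-16.6,30],[-25,-16.6,30],[0,0,0],[0,0,0]],"dr":[[0,0,0],[0,0,0],[0,0,0],[0,0,0],[0,0,0],[0,0,0],[0,0,0],[0,0,0]],"gripper":[0,0,0,0,0,0,0,0]}'
python3 - <<'E'
from h import *
cmd([.4205,.1815,.086],97.35)
w=env.camera("wrist");t=env.camera("top")
cv2.imwrite("pics/w3.png",np.vstack([cv2.resize(w,(400,300)),cv2.resize(t[180:330,150:350],(400,300))]))
E
```

```text
clock: 9.45
tcp_pos: [0.4206, 0.1803, 0.2004]
eef_rot: [-0.0, 0.66, 0.752, 0.0]
force: [0.8, 1.5, 0.9]
opening: 0.499
finger_force: 0.0
shift before turn [  1.2   0.  114.4] after turn [  1.2   0.  114.4] dr [-0.01 -0.02  0.12]
```

View pics/w3.png

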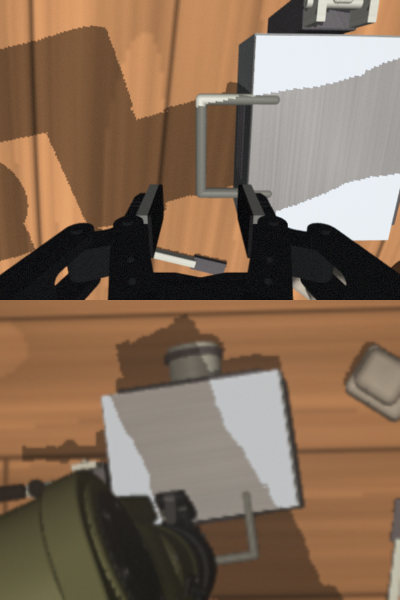

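The bar (column 202 of 400) is centred between the pads, and the clamp arm has gone off the flap to the outside (lower image, dark grip at far left). Descend and pinch.

```bash
python3 -m crank '{"travel":[[1,0,30],[0,0,30],[0,0,30],[0,0,24],[0,0,0],[0,0,0],[0,0,0],[0,0,0]],"dr":[[0,0,0],[0,0,0],[0,0,0],[0,0,0],[0,0,0],[0,0,0],[0,0,0],[0,0,0]],"gripper":[0,0,0,0,0,-1,-1,-1]}' 25
python3 -m crank '{"travel":[[0,0,0],[0,0,0]],"dr":[[0,0,0],[0,0,0]],"gripper":[-1,-1]}' 25
python3 - <<'E'
from h import *
a=np.linspace(0.015,1.88,25); g=np.c_[-195*np.cos(a),195*np.sin(a)]
print((np.diff(g,axis=0)*[1,-1]).round(1).tolist())
E
```

```text
clock: 10.35
tcp_pos: [0.4209, 0.1826, 0.0879]
eef_rot: [-0.001, 0.659, 0.752, 0.001]
force: [-4.7, 0.1, 6.1]
opening: 0.106
finger_force: 24.8
clock: 10.55
tcp_pos: [0.4209, 0.1826, 0.0879]
eef_rot: [-0.0, 0.659, 0.752, 0.001]
force: [-5.0, 0.9, 7.1]
opening: 0.107
finger_force: 24.8
[[0.8, -15.1], [2.0, -15.0], [3.1, -14.8], [4.3, -14.5], [5.4, -14.2], [6.5, -13.7], [7.5, -13.1], [8.5, -12.5], [9.5, -11.8], [10.4, -11.1], [11.2, -10.2], [11.9, -9.3], [12.6, -8.4], [13.2, -7.4], [13.8, -6.3], [14.2, -5.2], [14.6, -4.1], [14.9, -2.9], [15.0, -1.8], [15.1, -0.6], [15.1, 0.6], [15.0, 1.7], [14.9, 2.9], [14.6, 4.0]]
```

```bash
python3 -m crank '{"travel":[[0,0.8,-15.1],[0,2,-15],[0,3.1,-14.8],[0,4.3,-14.5],[0,5.4,-14.2],[0,6.5,-13.7],[0,7.5,-13.1],[0,8.5,-12.5]],"dr":[[0,0,0],[0,0,0],[0,0,0],[0,0,0],[0,0,0],[0,0,0],[0,0,0],[0,0,0]],"gripper":[-1,-1,-1,-1,-1,-1,-1,-1]}'
python3 -m crank '{"travel":[[0,9.5,-11.8],[0,10.4,-11.1],[0,11.2,-10.2],[0,11.9,-9.3],[0,12.6,-8.4],[0,13.2,-7.4],[0,13.8,-6.3],[0,14.2,-5.2]],"dr":[[0,0,0],[0,0,0],[0,0,0],[0,0,0],[0,0,0],[0,0,0],[0,0,0],[0,0,0]],"gripper":[-1,-1,-1,-1,-1,-1,-1,-1]}'
python3 -m crank '{"travel":[[0,14.6,-4.1],[0,14.9,-2.9],[0,15,-1.8],[0,15.1,-0.6],[0,15.1,0.6],[0,15,1.7],[0,14.9,2.9],[0,14.6,4]],"dr":[[0,0,0],[0,0,0],[0,0,0],[0,0,0],[0,0,0],[0,0,0],[0,0,0],[0,0,0]],"gripper":[-1,-1,-1,-1,-1,-1,-1,-1]}'
python3 -c "
from h import *
cv2.imwrite('pics/s3.png',env.camera('scene')[30:330,180:520])"
```

```text
clock: 11.35
tcp_pos: [0.4567, 0.1872, 0.2008]
eef_rot: [-0.002, 0.659, 0.752, -0.0]
force: [-7.0, 1.4, 2.9]
opening: 0.109
finger_force: 24.5
clock: 12.15
tcp_pos: [0.5553, 0.1997, 0.272]
eef_rot: [0.001, 0.659, 0.752, 0.001]
force: [-1.4, -0.6, 0.1]
opening: 0.106
finger_force: 25.2
clock: 12.95
tcp_pos: [0.6741, 0.215, 0.2714]
eef_rot: [0.001, 0.659, 0.752, 0.001]
force: [1.2, -0.6, 1.4]
opening: 0.104
finger_force: 25.4
```

View pics/s3.png

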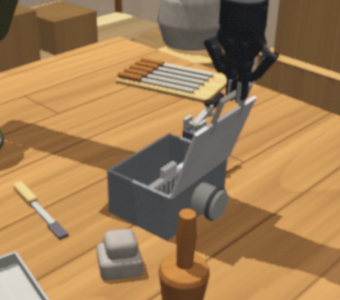

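The flap stands open in the gripper, leaning back; the plate's tab shows inside the box (crop 170,175). Release and rise.

```bash
python3 -m crank '{"travel":[[0,0,0],[0,0,0],[0,0,0],[0,0,0],[0,0,-15],[0,0,-25],[0,0,-25],[0,0,-5]],"dr":[[0,0,0],[0,0,0],[0,0,0],[0,0,0],[0,0,0],[0,0,0],[0,0,0],[0,0,0]],"gripper":[-0.2,-0.2,-0.2,-0.2,0,0,0,0]}'
python3 - <<'E'
from h import *
cmd([.5395,.1967,.19],97.35)
E
```

```text
clock: 13.8
tcp_pos: [0.6735, 0.2155, 0.3427]
eef_rot: [0.001, 0.659, 0.752, 0.002]
force: [0.6, 0.9, -0.2]
opening: 0.499
finger_force: 0.0
shift before turn [  -1.2 -136.1  152. ] after turn [  -1.5 -135.3  152.7] dr [ 0.29 -0.06  0.2 ]
```

```bash
python3 -m crank '{"travel":[[0,-27,0],[0,-27,0],[0,-27,0],[-1.5,-27,30],[0,-27,40],[0,0,40],[0,0,40],[0,0,0]],"dr":[[0.29,0,0.2],[0,0,0],[0,0,0],[0,0,0],[0,0,0],[0,0,0],[0,0,0],[0,0,0]],"gripper":[0,0,0,0,0,0,0,0]}'
python3 - <<'E'
from h import *
import pickle
s=env.sense(); pickle.dump(s,open("w4.pkl","wb")); cmd([.5395,.1967,.063],97.35)
cv2.imwrite("pics/w4.png",env.camera("wrist"))
E
```

```text
clock: 14.6
tcp_pos: [0.5335, 0.1946, 0.1837]
eef_rot: [-0.004, 0.66, 0.751, -0.006]
force: [-0.5, -0.5, -0.6]
opening: 0.497
finger_force: 0.0
shift before turn [  1.6   8.  120.6] after turn [  1.3   6.2 120.7] dr [-0.85  0.12 -0.  ]
```

View pics/w4.png

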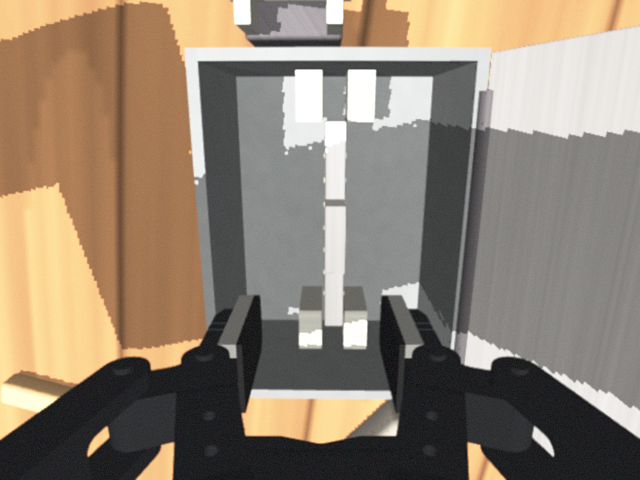

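The open box shows the plate upright between its white ribs: tab from (336,207) to (334,272), upper rim corners at (188,50) and (490,48).

Run:
```python
from h import *; import pickle
s=pickle.load(open("w4.pkl","rb"))
t=onplane("wrist",[[336,207],[334,272]],.092,s); print("tab",t,np.linalg.norm(t[0]-t[1]),t.mean(0))
e=onplane("wrist",[[335,124],[334,325]],.071,s); print("plate ends",e,np.linalg.norm(e[0]-e[1]),e.mean(0))
r=onplane("wrist",[[188,50],[490,48]],.1,s); print("rim",r,np.linalg.norm(r[0]-r[1]),r.mean(0))
print(toworld([.5395,.1967],.128,[0,.1]))
c=(t.mean(0)+e.mean(0))/2; cmd([c[0],c[1],.063],97.35)
```

```text
tab [[0.53856409 0.2150652  0.092     ]
 [0.54273831 0.1766985  0.092     ]] 0.0385930984109745 [0.5406512  0.19588185 0.092     ]
plate ends [[0.53233015 0.25897666 0.071     ]
 [0.54927508 0.1320225  0.071     ]] 0.1280800073685463 [0.54080262 0.19549958 0.071     ]
rim [[0.45493805 0.28553487 0.1       ]
 [0.60193485 0.30531287 0.1       ]] 0.1483213658912909 [0.52843645 0.29542387 0.1       ]
[[0.52673492 0.29588192]]
shift before turn [-1.00e-01  6.40e+00  1.24e+02] after turn [ -0.3   5.1 124.1] dr [-0.61  0.07 -0.01]
```

```bash
python3 -m crank '{"travel":[[0,0,0],[0,5,20],[0,0,20],[0,0,20],[0,0,0]],"dr":[[-0.61,0.07,0],[0,0,0],[0,0,0],[0,0,0],[0,0,0]],"gripper":[0,0,0,0,0]}'
python3 -c "
from h import *
cmd([.5407,.1957,.063],97.35)"
```

```text
clock: 15.15
tcp_pos: [0.5438, 0.197, 0.1296]
eef_rot: [0.001, 0.66, 0.751, 0.003]
force: [-0.8, -0.3, 0.3]
opening: 0.5
finger_force: 0.0
shift before turn [-0.9 -3.6 66.6] after turn [-0.9 -3.2 66.6] dr [ 0.33 -0.07 -0.02]
```

```bash
python3 -m crank '{"travel":[[-0.9,-3.2,20],[0,0,20],[0,0,0],[0,0,0]],"dr":[[0.33,0,0],[0,0,0],[0,0,0],[0,0,0]],"gripper":[0,0,0,0]}'
python3 -c "
from h import *
cmd([.5407,.1957,.063],97.35)"
```

```text
clock: 15.55
tcp_pos: [0.542, 0.1962, 0.0916]
eef_rot: [0.0, 0.66, 0.751, 0.002]
force: [0.8, -0.2, 0.3]
opening: 0.501
finger_force: 0.0
shift before turn [-0.4 -1.4 28.6] after turn [-0.3 -1.3 28.6] dr [ 0.14 -0.1  -0.01]
```

```bash
python3 -m crank '{"travel":[[-0.3,-1.3,14],[0,0,14],[0,0,0],[0,0,0],[0,0,0],[0,0,0],[0,0,0],[0,0,0]],"dr":[[0.14,0,0],[0,0,0],[0,0,0],[0,0,0],[0,0,0],[0,0,0],[0,0,0],[0,0,0]],"gripper":[0,0,0,-1,-1,-1,-1,-1]}' 50
python3 -m crank '{"travel":[[0,0,0],[0,0,-8],[0,0,-12],[0,0,-15],[0,0,-15],[0,0,-20],[0,0,-20],[0,0,-20]],"dr":[[0,0,0],[0,0,0],[0,0,0],[0,0,0],[0,0,0],[0,0,0],[0,0,0],[0,0,0]],"gripper":[-1,-1,-1,-1,-1,-1,-1,-1]}'
python3 -m crank '{"travel":[[0,0,-15],[0,0,-12],[0,0,-6],[0,0,0],[0,0,0]],"dr":[[0,0,0],[0,0,0],[0,0,0],[0,0,0],[0,0,0]],"gripper":[-1,-1,-1,-1,-1]}'
python3 - <<'E'
from h import *
s=env.sense(); print(s["joint_pos"]); cmd([.5725,-.2435,s["tcp_pos"][2]],97.35)
w=env.camera("wrist");t=env.camera("scene")
cv2.imwrite("pics/w5.png",np.vstack([cv2.resize(w,(400,300)),cv2.resize(t[30:330,140:540],(400,300))]))
E
```

```text
clock: 16.35
tcp_pos: [0.5398, 0.1954, 0.0619]
eef_rot: [-0.001, 0.66, 0.751, -0.0]
force: [0.5, 0.8, -0.1]
opening: 0.128
finger_force: 49.0
clock: 17.15
tcp_pos: [0.5397, 0.1952, 0.1733]
eef_rot: [-0.001, 0.66, 0.751, -0.0]
force: [-0.4, 0.4, -1.7]
opening: 0.131
finger_force: 48.9
clock: 17.65
tcp_pos: [0.5395, 0.1951, 0.204]
eef_rot: [-0.001, 0.66, 0.751, -0.001]
force: [0.6, 0.1, -3.0]
opening: 0.13
finger_force: 49.0
[ 0.34590296  0.27838808 -0.15711983  1.13807016  0.00180012  1.78866323]
shift before turn [-4.392e+02 -2.320e+01 -4.000e-01] after turn [-439.2  -23.3    0. ] dr [-0.18 -0.07 -0.01]
```

View pics/w5.png

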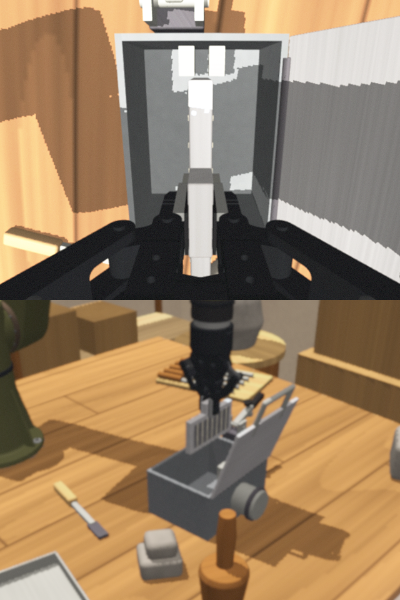

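The plate hangs upright in the gripper, clear above the box; flap open and clamp arm swung outside (lower image). Carry to the tray.

```bash
python3 -m crank '{"travel":[[-6,0,0],[-12,-1,0],[-18,-1,0],[-20,-1,0],[-20,-1,0],[-20,-1,0],[-20,-1,0],[-20,-1,0]],"dr":[[0,0,0],[0,0,0],[0,0,0],[0,0,0],[0,0,0],[0,0,0],[0,0,0],[0,0,0]],"gripper":[-1,-1,-1,-1,-1,-1,-1,-1]}'
python3 -m crank '{"travel":[[-20,-1,0],[-20,-1,0],[-20,-1,0],[-20,-1,0],[-20,-1,0],[-20,-1,0],[-20,-1,0],[-20,-1,0]],"dr":[[0,0,0],[0,0,0],[0,0,0],[0,0,0],[0,0,0],[0,0,0],[0,0,0],[0,0,0]],"gripper":[-1,-1,-1,-1,-1,-1,-1,-1]}'
python3 -m crank '{"travel":[[-20,-1,0],[-20,-1,0],[-20,-1,0],[-20,-1,0],[-18,-1,0],[-12,-1,0],[-6,0,0],[0,0,0]],"dr":[[0,0,0],[0,0,0],[0,0,0],[0,0,0],[0,0,0],[0,0,0],[0,0,0],[0,0,0]],"gripper":[-1,-1,-1,-1,-1,-1,-1,-1]}'
python3 -c "
from h import *
cmd([.5725,-.2435,.156],97.35)"
```

```text
clock: 18.55
tcp_pos: [0.55, 0.0575, 0.2042]
eef_rot: [-0.001, 0.661, 0.751, -0.001]
force: [0.4, -0.1, -2.1]
opening: 0.128
finger_force: 48.9
clock: 19.35
tcp_pos: [0.5622, -0.1021, 0.204]
eef_rot: [-0.001, 0.661, 0.751, -0.001]
force: [-0.9, -0.6, -3.0]
opening: 0.134
finger_force: 48.9
clock: 20.15
tcp_pos: [0.5715, -0.2168, 0.2039]
eef_rot: [-0.001, 0.661, 0.751, -0.0]
force: [-0.0, -0.2, -2.6]
opening: 0.135
finger_force: 48.9
shift before turn [-26.7  -2.3  47.9] after turn [-26.6  -2.5  47.9] dr [-0.14 -0.09 -0.06]
```

```bash
python3 -m crank '{"travel":[[-9,0,8],[-9,0,12],[-8,-1,12],[0,0,10],[0,0,6],[0,0,0],[0,0,0],[0,0,0]],"dr":[[-0.14,-0.09,0],[0,0,0],[0,0,0],[0,0,0],[0,0,0],[0,0,0],[0,0,0],[0,0,0]],"gripper":[-1,-1,-1,-1,-1,-1,-1,-1]}'
python3 -m crank '{"travel":[[0,0,0],[0,0,0],[0,0,0],[0,0,0]],"dr":[[0,0,0],[0,0,0],[0,0,0],[0,0,0]],"gripper":[-1,-1,-1,-1]}'
python3 - <<'E'
from h import *
s=env.sense(); print(s["tcp_pos"],abs(s["qvel"]).max())
p=s["tcp_pos"]-[0,0,.056]; d=np.array([np.cos(np.radians(97.35)),np.sin(np.radians(97.35)),0])*.065
t=env.camera("scene"); o=env.camera("top")
for q in proj("scene",[p-d,p+d]): cv2.circle(t,tuple(int(v) for v in q),2,(0,0,255),-1)
cv2.imwrite("pics/f.png",np.vstack([t[150:450,60:460],cv2.resize(o[130:380,150:550],(400,250))]))
E
```

```text
clock: 20.95
tcp_pos: [0.5743, -0.242, 0.1567]
eef_rot: [0.001, 0.66, 0.751, 0.0]
force: [0.3, -0.4, -1.9]
opening: 0.131
finger_force: 48.7
clock: 21.35
tcp_pos: [0.574, -0.2421, 0.1562]
eef_rot: [0.0, 0.66, 0.751, 0.0]
force: [-0.7, 0.1, -1.4]
opening: 0.134
finger_force: 48.7
[ 0.573963   -0.2420574   0.15619965] 0.0017203939094803337
```

View pics/f.png

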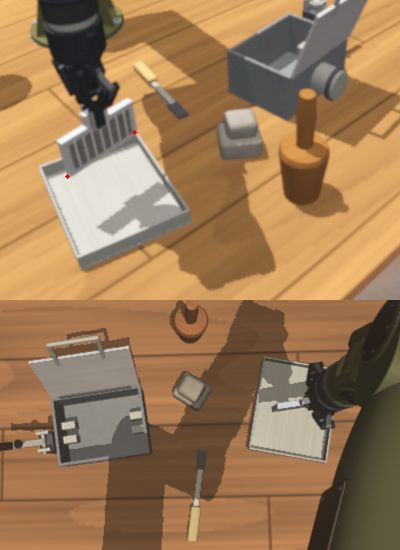

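The plate hangs upright, with its lower corners on the predicted marks (67,177) and (135,132), so its edge is about 10 cm up. In the top view it is over mid tray, the flap is open, the clamp points outside and the mallet, chisel and stone have not moved.

```bash
python3 -c "
from cell import env
print(env.job_done())"
```

```text
the job is handed in; nothing more can be done
None
```

The job is handed in: the clamp was swung outside first, then the flap opened, and the filter plate is now held still and upright over mid tray with its lower edge about 10 cm above the bench; the mallet, chisel and stone look unmoved in the final pictures (about 21 s of the 70 s used).

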